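# Set the tool rest of the sharpening machine by clicks and start it

### The arm

A 7-joint arm with a two-finger parallel gripper is mounted at the origin on the work surface. World frame = base frame: x ahead of the robot, y to its left, z up, the work surface at z = 0. Lengths are in m, angles in rad, forces in N, time in s.
With the tool pointing down it reaches from about 0.4 to 0.85 m from the base axis. Payload 6.9 kg.
Tool frame: the origin (TCP) lies at the very end of the fingers, on their centre line; the grasp point (between the pads) lies 19 mm behind it; z points along the fingers, y is the direction in which the jaws open and shut (so a half turn about z gives the same grasp; the last joint's range is limited). The gripper opens to 85 mm and grips with 20 to 120 N. Pads are 22 mm wide; open, the fingers measure 114 mm over their backs; the gripper's body (76 mm by 85 mm) begins 54 mm behind the grasp point. The pads swing forward as they close: fully open they stand 13 mm farther back than shut.
Start: joints at [1.411, 0.507, -0.238, 1.5, 0.126, 1.149, -0.155], TCP at [0.164, -0.603, 0.231] pointing down, gripper open.
Joint ranges: [-3.08, 3.08], [-0.24, 2.05], [-1.43, 1.35], [0, 2.5], [-1.52, 4.66], [0.17, 1.96], [-2.89, 2.89]. Speed limits (rad/s): [2.39, 2.39, 3.14, 3.14, 3.14, 3.14, 3.14].

### API

Orientations are given as a 3x3 rotation matrix whose columns are the frame's x, y, z axes.
In Python, from cell import robot gives the robot as it stands.
- The arm moves only by the tool step_arm, never from a script. Its argument "targets" is a list of rows, each a list of 7 numbers: the shift along the world's x, y, z in mm, then the turn, a rotation vector about the world's x, y, z in rad, then the opening, from -1 (shut) to 1 (fully open). In form: [[tx, ty, tz, ax, ay, az, claw], ...]. A call has 1 to 20 rows; each row is the pose to reach, as a shift and turn from the pose measured when the call began; what a row does not reach only later rows make up. A row lasts 1/12 s, in which the tool goes at most 41.7 mm and 7.16 degrees, less where a joint would pass 70% of its speed; a pose out of reach is approached as far as the arm can. A call with a gripper value outside its range is refused whole. The fingers move at their own pace and stop on an object; "grip_force" is the grip in N (left out, the last holds). Time passes only in rows, so rows that repeat a pose let the fingers close. It gives the time, the measured TCP pose, the force and the opening at its end, in the units of the state.
- robot.observe(): the state, without advancing time (a new reading comes with each control period).
- robot.snapshot(name): name is "side" or "top"; returns (picture, depth): 420x560x3 uint8, red, green, blue; 420x560 float32, m along the optical axis (not along the pixel's ray), 0 where there is no reading.
- robot.camera_params(name): a dict with "fx", "fy", "cx", "cy" (pixels), "pose" (4x4, takes a point from camera to world coordinates). Camera axes: x right, y down, z forward; pixel columns grow to the right and rows downward; lengths in m; the calibration is good to about 2 mm. A picture is of the moment at which its call begins. camera_params takes no time and is no camera call.
- robot.sign_off(): hands the job in, once; it reports no verdict.
The state is a dict: "time_s": time; "joint_positions": joint angles; "joint_vel": joint speeds; "joint_torque": joint torques, N m; "position": TCP position; "tool_rot": TCP orientation; "ft_force": force on the tool from outside, world axes, zero at the start; "wrist_torque": the same for the moment, N m; "finger_gap": opening from 0.0 (shut) to 1.0 (fully open).
Only numpy, scipy, OpenCV 4.12 (cv2) and the standard library are available. Lean on these libraries where they do the work, as an engineer would, in place of code of your own. Each camera call takes 0.05 s, during which the arm holds its last target.

### The job

Set up the sharpening machine for honing: turn the click adjuster on top of the tool-rest post anticlockwise down to its stop, then bring it up clockwise by exactly nine clicks and let go of it. Only when the rest is set, switch the machine on by flipping its bat toggle over to the other side. Leave the chisel, the mallet, the tub and the stone where they lie.

Things in the scene. Friction and masses are not known exactly. Their poses are not given: they have to be found in the camera images.
- sharpener: Fixed sharpening machine: green steel case 310 (its x) x 350 mm (its y), deck 100 mm above the bench; flat aluminium platter 200 mm across, top 124 mm up, axis at x +38, y +20 mm. Origin: centre of the underside; front (-x) to the robot, give or take the yaw. Tool-rest post with knob at the front left of the deck, switch at the front right. Rest bar, its tool clamp and platter stay below 175 mm.
- adjuster_grip (a point): Click adjuster: black round fluted knob, 58 mm across, 46 mm tall, upright axis, on top of the tool-rest post. This point: on its axis, 22 mm below its top, 197 mm above the bench. A fixed dial plate 86 mm across lies 29 mm below this point: a mark every 30 degrees, a double one at the stop. The knob's white line (along -x of this frame) points at the double mark, to the machine's front, at the stop.
- adjuster (a joint): Knob angle, rad: 0 at the solid stop, growing clockwise seen from above (yaw decreasing) to a solid end at 11 clicks. It snaps into a notch every 30 degrees (0.5236); the stop is itself a notch and counts as zero. About 0.15 N m pulls it over a click. Starts 2 to 4 clicks up. Each click lifts the rest 1 mm. Nine clicks are 270 degrees: let go and take it again on the way.
- toggle_tip (a point): Nose of the steel bat toggle, 62 mm from its pivot; the bat is 9 mm thick at the root, 17 mm near the nose. Off (start), it leans 0.4 rad from upright towards the machine's front (-x), nose 166 mm above the bench; on, 0.4 rad the other way (+x). It swings in the machine's x-z plane.
- toggle_pivot (a point): Pivot of the bat toggle, 109 mm above the bench, in the switch bush (a hex nut and bush, 32 mm across, up to 112 mm above the bench). Its x axis is the machine's: the bat goes from -x (off) to +x (on).
- toggle (a joint): Angle of the bat toggle in rad: 0 off (as at the start), 0.8 on. It is sprung away from its middle (0.4): pushed past the middle it snaps over by itself. At the nose it takes about 2 N.
- rest_end (a point): Free end of the tool rest, a 12 mm steel bar that runs 180 mm from the post towards -y along the front of the deck, with a tool clamp on it; 130 mm above the bench with the adjuster at its stop, 1 mm more a click. Not to be handled.
- chisel_mid (a point): Bystander: bench chisel 290 mm long with a wooden handle, lying on the bench in front of the machine, 31 mm high; this point is its middle.
- mallet_head (a point): Bystander: wooden mallet lying on the bench beside the machine (left or right), 290 mm long, head 80 x 130 x 70 mm; this point is the centre of the head.
- tub_mid (a point): Bystander: closed plastic tub, 104 mm across, 120 mm tall, standing on the bench on the other side of the machine; this point is its centre.
- stone_mid (a point): Bystander: honing stone in a wooden holder, 110 x 46 x 25 mm, loose on the machine's deck behind the switch; this point is its centre.

How it is judged:
By the outcome, as a careful person would: the job done as asked, in the order asked, and still so for the second after the job is handed in, with the robot touching nothing.
It also fails if it takes over 64 s, if anything falls off the work surface, if the arm or the gripper's body presses on something with over 40 N, if the wrist force passes 120 N, or if a joint passes its speed limit or range.

## Working session

There is one attempt and no reset: what is moved stays moved. The work goes in short steps, Python scripts to look and compute and a tool call to move; the robot and the scene stay as the last step left them, time stands still between calls to the robot, and variables do not carry over. Pictures are saved under pics/ and viewed, and the job is handed in when it is done.

Besides the shell and the picture viewer there is one more tool, called after "Call:" by a JSON object that holds its "op" and its "data", one argument or row to a line. step_arm: Moves the arm, as the interface text tells. Its arguments: {"type":"object","properties":{"targets":{"type":"array"},"grip_force":{"type":"number"}},"required":["targets"]}

```bash
mkdir -p pics; ls
python3 - <<'E'
from cell import robot
import cv2,numpy as np
s=robot.observe();print(s)
for n in("side","top"):
    p,d=robot.snapshot(n);cv2.imwrite(f"pics/{n}0.png",p[:,:,::-1]);np.save(f"{n}0.npy",d)
    print(robot.camera_params(n))
E
```

```text
pics
{'time_s': 0.0, 'joint_positions': array([ 1.41148762,  0.50835593, -0.23754137,  1.50112632,  0.12568375,
        1.1488939 , -0.15479324]), 'joint_vel': array([-1.05699868e-03, -3.40075686e-04,  6.96164296e-04,  6.65378565e-05,
        2.13087996e-03,  9.72308360e-04,  5.92396907e-04]), 'joint_torque': array([ 5.13527993e-04, -6.20602083e+01, -2.18716621e+00, -2.49652845e+01,
        1.25206084e-02,  1.18835227e-02,  1.22385029e-05]), 'position': array([ 0.16338625, -0.60274919,  0.23042125]), 'tool_rot': array([[ 9.65134429e-01,  2.61754286e-01, -4.77150724e-04],
       [ 2.61754721e-01, -9.65132877e-01,  1.73060567e-03],
       [-7.52039940e-06, -1.79516357e-03, -9.99998389e-01]]), 'ft_force': array([-0.09109425, -0.06462491,  0.00934184]), 'wrist_torque': array([-0.00540339,  0.0241859 , -0.02726281]), 'finger_gap': 0.9980563849210892}
{'fx': 400.41176113609936, 'fy': 400.41176113609936, 'cx': 279.26859671269403, 'cy': 208.12535350244718, 'pose': array([[-0.94461172, -0.23875326,  0.22517898,  0.30038282],
       [-0.32817851,  0.69291505, -0.64200281,  0.88030114],
       [-0.00274964, -0.68034228, -0.73288937,  1.16835076],
       [ 0.        ,  0.        ,  0.        ,  1.        ]])}
{'fx': 451.2820595220981, 'fy': 451.2820595220981, 'cx': 282.915134762159, 'cy': 202.97225164724549, 'pose': array([[ 0.00755865, -0.9863845 ,  0.16428175,  0.39115447],
       [-0.99994522, -0.00864536, -0.00590091,  0.01140676],
       [ 0.00724084, -0.16422814, -0.98639581,  1.4356779 ],
       [ 0.        ,  0.        ,  0.        ,  1.        ]])}
```

View pics/side0.png

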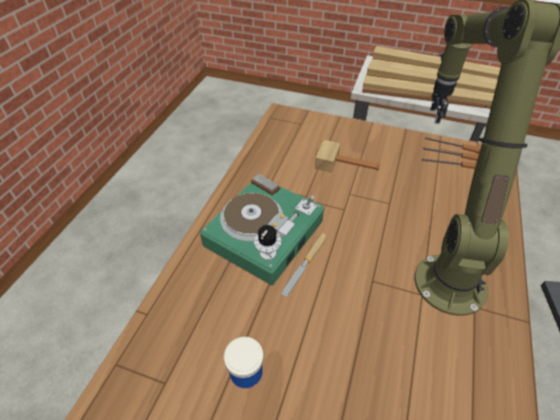

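View pics/top0.png

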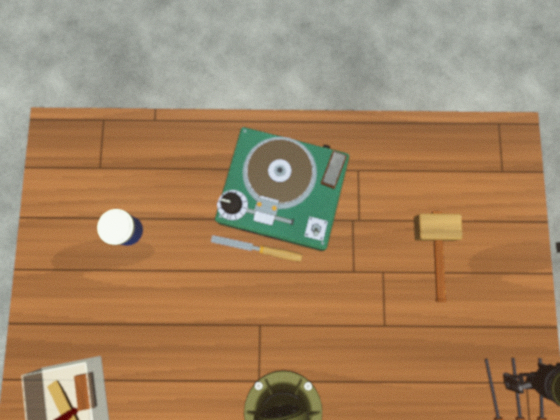

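The side view shows the knob at about (268,236) and the toggle at (308,203). In the top view they are at (232,203) and (316,229). Next I'll crop and measure.

```bash
cat > h.py <<'E'
import cv2,numpy as np
from cell import robot
def cloud(n,d):
    c=robot.camera_params(n);v,u=np.mgrid[:d.shape[0],:d.shape[1]]
    P=np.stack([(u-c['cx'])/c['fx']*d,(v-c['cy'])/c['fy']*d,d],-1)
    return P@c['pose'][:3,:3].T+c['pose'][:3,3]
def px(n,p):
    c=robot.camera_params(n);q=c['pose'][:3,:3].T@(np.asarray(p,float)-c['pose'][:3,3])
    return q[0]/q[2]*c['fx']+c['cx'],q[1]/q[2]*c['fy']+c['cy']
def ray(n,u,v,z):
    c=robot.camera_params(n);r=c['pose'][:3,:3]@np.array([(u-c['cx'])/c['fx'],(v-c['cy'])/c['fy'],1]);o=c['pose'][:3,3]
    return o+r*(z-o[2])/r[2]
def crop(img,u,v,r,s,out):
    cv2.imwrite(out,cv2.resize(img[v-r:v+r,u-r:u+r],None,fx=s,fy=s,interpolation=cv2.INTER_CUBIC))
E
python3 - <<'E'
from h import *
for n,(a,b) in {"top":((232,203),(316,229)),"side":((268,236),(308,203))}.items():
    im=cv2.imread(f"pics/{n}0.png");d=np.load(n+"0.npy");P=cloud(n,d)
    c1=cv2.resize(im[a[1]-28:a[1]+28,a[0]-28:a[0]+28],(390,390),interpolation=cv2.INTER_CUBIC)
    c2=cv2.resize(im[b[1]-28:b[1]+28,b[0]-28:b[0]+28],(390,390),interpolation=cv2.INTER_CUBIC)
    cv2.imwrite(f"pics/{n}0c.png",np.hstack([c1,c2]))
    z=P[...,2]; X=P[...,0];Y=P[...,1]
    v,u=np.mgrid[:420,:560]
    near=(abs(u-a[0])<25)&(abs(v-a[1])<25)
    m=near&(z>.212)&(z<.226)
    q=P[m]; print(n,"knob top",len(q),q.mean(0),(q.min(0)+q.max(0))/2,np.ptp(q,axis=0))
    # min enclosing
    print(cv2.minEnclosingCircle((q[:,:2]*1000).astype(np.float32)))
    near=(abs(u-b[0])<25)&(abs(v-b[1])<25)
    m=near&(z>.135)&(z<.2);q=P[m];print("toggle",len(q));print(np.c_[u[m],v[m],(q*1000).round()][:25].astype(int) if n=="side" else np.c_[u[m],v[m],(q*1000).round()][:40].astype(int))
    m=(z>.09)&(z<.108)&(X>.3)&(X<.95)&(abs(Y)<.4)
    m&=(im[...,1].astype(int)>im[...,2]+25)
    q=P[m];r=cv2.minAreaRect((q[:,:2]*1000).astype(np.float32));print("deck",len(q),r)
E
```

```text
top knob top 309 [0.59730296 0.14927286 0.21775367] [0.5990343  0.14943271 0.21860131] [0.05606678 0.05522974 0.01319083]
((598.5626831054688, 150.60104370117188), 29.786470413208008)
toggle 36
[[292 219 560 -23 138]
 [292 220 557 -23 139]
 [292 222 551 -23 144]
 [292 223 549 -23 139]
 [315 228 535 -90 138]
 [314 229 531 -86 143]
 [315 229 531 -89 147]
 [316 229 531 -92 147]
 [313 230 528 -83 147]
 [314 230 527 -85 158]
 [315 230 527 -88 160]
 [316 230 527 -91 161]
 [317 230 527 -94 153]
 [313 231 523 -82 165]
 [314 231 523 -85 164]
 [315 231 523 -87 172]
 [316 231 523 -90 170]
 [317 231 523 -93 168]
 [313 232 520 -82 166]
 [314 232 520 -84 168]
 [315 232 520 -87 169]
 [316 232 520 -90 169]
 [317 232 520 -93 165]
 [313 233 517 -82 169]
 [314 233 518 -85 164]
 [315 233 517 -87 171]
 [316 233 517 -90 169]
 [317 233 518 -93 163]
 [313 234 515 -82 162]
 [314 234 515 -85 163]
 [315 234 515 -87 166]
 [316 234 514 -90 170]
 [317 234 515 -93 165]
 [314 235 513 -85 159]
 [315 235 512 -88 162]
 [316 235 512 -90 164]]
deck 4684 ((665.8592529296875, 5.296478271484375), (342.5631103515625, 305.67
[... 210 characters left out ...]
529297)
toggle 148
[[311 196 522 -91 164]
 [312 196 519 -90 166]
 [313 196 515 -91 166]
 [310 197 525 -89 160]
 [312 197 516 -80 172]
 [313 197 514 -85 168]
 [314 197 511 -88 166]
 [310 198 524 -83 161]
 [311 198 520 -82 164]
 [312 198 515 -76 171]
 [313 198 513 -81 166]
 [314 198 510 -87 162]
 [309 199 527 -82 156]
 [310 199 522 -78 161]
 [311 199 518 -77 164]
 [312 199 516 -81 161]
 [313 199 511 -76 167]
 [308 200 532 -91 141]
 [309 200 528 -88 144]
 [310 200 523 -82 152]
 [311 200 519 -81 155]
 [312 200 516 -81 156]
 [313 200 511 -78 160]
 [308 201 530 -83 144]
 [309 201 526 -82 146]]
deck 2696 ((663.9876708984375, 12.27728271484375), (343.619140625, 305.7819519042969), 76.15101623535156)
```

```bash
sleep 0
```

```text
(no output)
```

View pics/top0c.png

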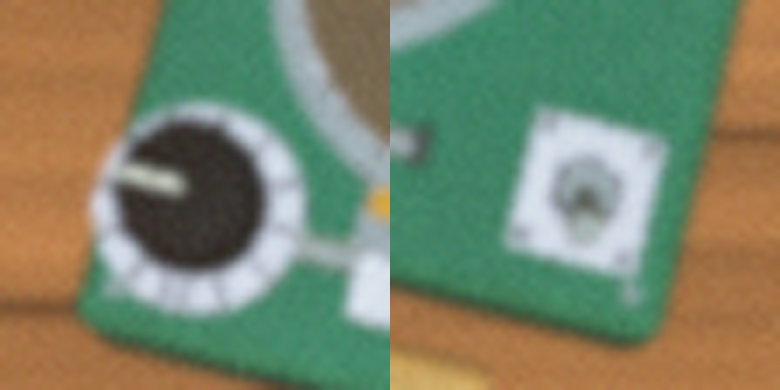

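View pics/side0c.png

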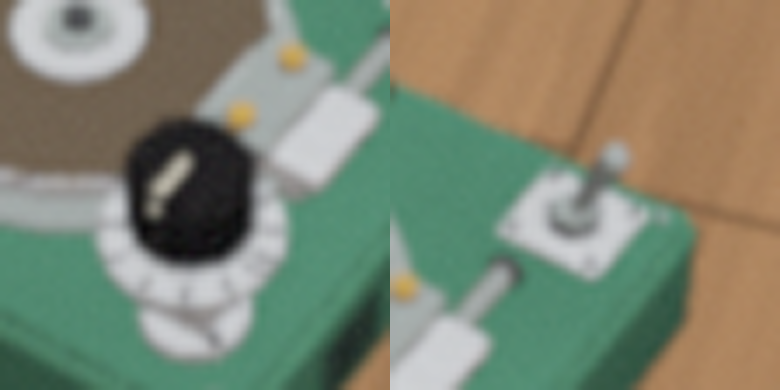

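Run:
```python
from h import *
f=56/390
print("plate top",ray("top",204+197*f,175+207*f,.168),"knobtop",ray("top",204+192*f,175+195*f,.219))
print("plate side",ray("side",240+192*f,208+232*f,.168),"knobtop side",ray("side",240+190*f,208+178*f,.219))
print("nose side",ray("side",280+(616-390)*f,175+155*f,.164),"top",ray("top",288+(583-390)*f,201+225*f,.164))
print("switch plate top",ray("top",288+(585-390)*f,201+190*f,.103),"side",ray("side",280+(573-390)*f,175+222*f,.103))
```

```text
plate top [0.59597416 0.14775011 0.168     ] knobtop [0.59248331 0.1443477  0.219     ]
plate side [0.59571048 0.15147962 0.168     ] knobtop side [0.59189781 0.16076511 0.219     ]
nose side [ 0.5159371  -0.08660826  0.164     ] top [ 0.51683596 -0.08956471  0.164     ]
switch plate top [ 0.53782535 -0.09532637  0.103     ] side [ 0.53679787 -0.09081723  0.103     ]
```

Call:
{"op": "step_arm", "data": {
  "targets": [
    [0,0,40,0,0,0,1],
    [0,0,80,0,0,0,1],
    [0,0,120,0,0,0,1],
    [40,20,130,0,0,0,1],
    [80,40,130,0,0,0,1]
  ]
}}

```text
time_s: 0.52
position: [0.2355, -0.5681, 0.3638]
tool_rot: [[0.967, 0.255, 0.001], [0.255, -0.967, -0.004], [-0.0, 0.005, -1.0]]
ft_force: [1.9, -0.4, -0.5]
finger_gap: 1.0
```

Call:
{"op": "step_arm", "data": {
  "targets": [
    [18,36,0,0,0,0,1],
    [36,72,0,0,0,0,1],
    [54,108,0,0,0,0,1],
    [72,144,0,0,0,0,1],
    [90,180,0,0,0,0,1],
    [108,216,0,0,0,0,1],
    [126,252,0,0,0,0,1],
    [144,288,0,0,0,0,1],
    [162,324,0,0,0,0,1],
    [180,360,0,0,0,0,1],
    [198,396,0,0,0,0,1],
    [216,432,0,0,0,0,1],
    [234,468,0,0,0,0,1],
    [252,504,0,0,0,0,1],
    [270,540,0,0,0,0,1],
    [288,576,0,0,0,0,1],
    [306,612,0,0,0,0,1],
    [324,648,0,0,0,0,1],
    [342,684,0,0,0,0,1],
    [360,718,-40,0,0,0,1]
  ]
}}

```text
time_s: 2.18
position: [0.5933, 0.1466, 0.3378]
tool_rot: [[0.966, 0.257, 0.008], [0.257, -0.966, -0.0], [0.008, 0.002, -1.0]]
ft_force: [-0.4, -0.6, 1.5]
finger_gap: 1.001
```

```bash
python3 -c "
from cell import robot
s=robot.observe();print(s['time_s'],s['joint_positions'].round(3),s['position'],s['tool_rot'].round(3),s['ft_force'])"
```

```text
2.1833 [ 0.076  0.459 -0.606  1.349  0.263  1.405 -1.833] [0.59328406 0.14659079 0.33780685] [[ 0.966  0.257  0.008]
 [ 0.257 -0.966 -0.   ]
 [ 0.008  0.002 -1.   ]] [-0.37240312 -0.56150531  1.47580904]
```

Call:
{"op": "step_arm", "data": {
  "targets": [
    [3,4,-30,0,0,0,1],
    [3,4,-60,0,0,0.1,1],
    [3,4,-85,0,0,0,1],
    [3,4,-100,0,0,0,1],
    [3,4,-100,0,0,0,1]
  ]
}}

```text
time_s: 2.6
position: [0.5944, 0.1496, 0.2336]
tool_rot: [[0.966, 0.258, 0.002], [0.258, -0.966, -0.003], [0.001, 0.003, -1.0]]
ft_force: [-0.2, 0.1, -0.0]
finger_gap: 1.0
```

```bash
python3 - <<'E'
from h import *
s=robot.observe();print(s['time_s'],s['joint_positions'].round(3),s['position'],s['tool_rot'].round(3),s['ft_force'])
for n,(a,b) in {"top":(232,203),"side":(268,225)}.items():
    p,d=robot.snapshot(n);crop(p[:,:,::-1],a,b,50,4,f"pics/{n}1.png")
E
cd pics; python3 -c "
import cv2,numpy as np
cv2.imwrite('b1.png',np.hstack([cv2.imread('top1.png'),cv2.imread('side1.png')]))"
```

```text
2.6 [ 0.066  0.526 -0.584  1.528  0.307  1.179 -1.884] [0.59440116 0.14961052 0.23362178] [[ 0.966  0.258  0.002]
 [ 0.258 -0.966 -0.003]
 [ 0.001  0.003 -1.   ]] [-0.16599982  0.14706584 -0.01132191]
```

View pics/b1.png

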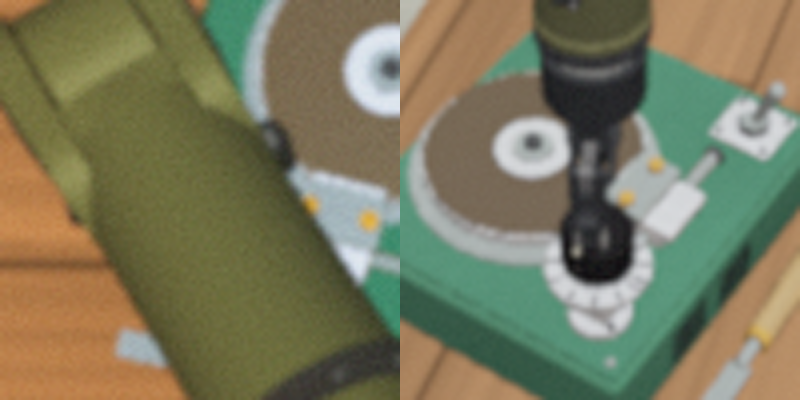

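The side view shows the fingers over the knob, which sits at about (600,245) in the crop. The arm hides it from the top camera. Next I'll descend and grip.

Call:
{"op": "step_arm", "data": {
  "targets": [
    [2,1,-20,0,0,0,1],
    [2,1,-40,0,0,0,1],
    [2,1,-52,0,0,0,1],
    [2,1,-52,0,0,0,1],
    [2,1,-52,0,0,0,1]
  ],
  "grip_force": 30
}}

```text
time_s: 3.12
position: [0.5987, 0.1517, 0.1869]
tool_rot: [[0.966, 0.258, 0.008], [0.258, -0.966, -0.0], [0.008, 0.002, -1.0]]
ft_force: [-0.1, -0.8, 0.4]
finger_gap: 0.997
```

Call:
{"op": "step_arm", "data": {
  "targets": [
    [0,0,0,0,0,0,0],
    [0,0,0,0,0,0,-1],
    [0,0,0,0,0,0,-1],
    [0,0,0,0,0,0,-1],
    [0,0,0,0,0,0,-1],
    [0,0,0,0,0,0,-1]
  ],
  "grip_force": 30
}}

```text
time_s: 3.62
position: [0.6, 0.1508, 0.1891]
tool_rot: [[0.966, 0.257, 0.012], [0.257, -0.966, -0.001], [0.011, 0.004, -1.0]]
ft_force: [-0.4, -3.5, 7.2]
finger_gap: 0.669
```

```bash
cat > look.py <<'E'
import sys
from h import *
s=robot.observe();print(s['time_s'],s['joint_positions'].round(3),s['position'].round(4),"yaw",np.degrees(np.arctan2(s['tool_rot'][1,0],s['tool_rot'][0,0])).round(1),s['ft_force'].round(1),s['wrist_torque'].round(2),s['finger_gap'])
t=sys.argv[1]
for n in sys.argv[2:]:
    p,d=robot.snapshot(n);a,b=dict(top=(260,210),side=(275,220))[n]
    cv2.imwrite(f"pics/{n}{t}.png",cv2.resize(p[b-40:b+40,a-45:a+60,::-1],None,fx=7,fy=7,interpolation=cv2.INTER_CUBIC))
E
python3 look.py 2 side
```

```text
3.6167 [ 0.056  0.565 -0.569  1.589  0.341  1.076 -1.914] [0.6    0.1508 0.1891] yaw 14.9 [-0.4 -3.5  7.2] [-0.68  0.11  0.01] 0.6685589397957695
```

View pics/side2.png

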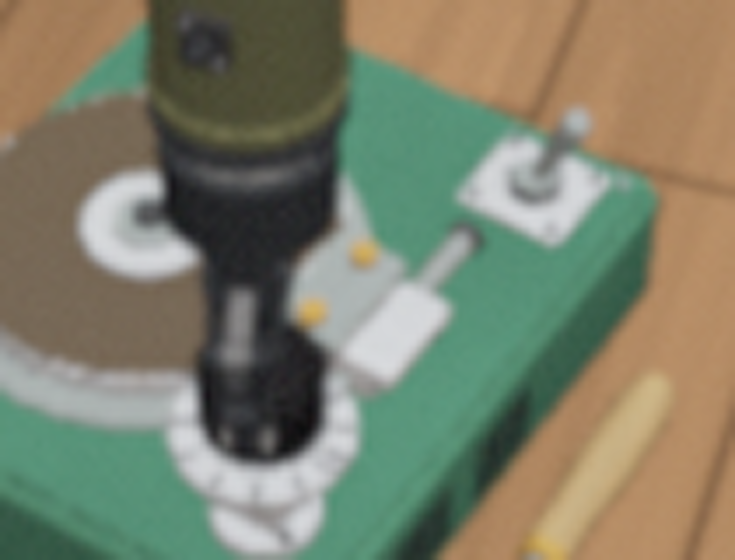

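Call:
{"op": "step_arm", "data": {
  "targets": [
    [-2,0,0,0,0,0.12,-1],
    [-3,0,0,0,0,0.24,-1],
    [-3,0,0,0,0,0.36,-1],
    [-3,0,0,0,0,0.48,-1],
    [-3,0,0,0,0,0.6,-1],
    [-3,0,0,0,0,0.72,-1],
    [-3,0,0,0,0,0.84,-1],
    [-3,0,0,0,0,0.9,-1],
    [-3,0,0,0,0,0.9,-1]
  ]
}}

```text
time_s: 4.42
position: [0.5982, 0.1527, 0.1894]
tool_rot: [[0.395, 0.919, 0.011], [0.919, -0.395, 0.013], [0.016, 0.005, -1.0]]
ft_force: [4.9, 5.2, -9.0]
finger_gap: 0.662
```

```bash
python3 look.py 3 side
```

```text
4.4167 [ 0.196  0.619 -0.819  1.592  0.482  1.128 -1.141] [0.5982 0.1527 0.1894] yaw 66.7 [ 4.9  5.2 -9. ] [ 1.11 -0.85  0.11] 0.661628915355681
```

View pics/side3.png

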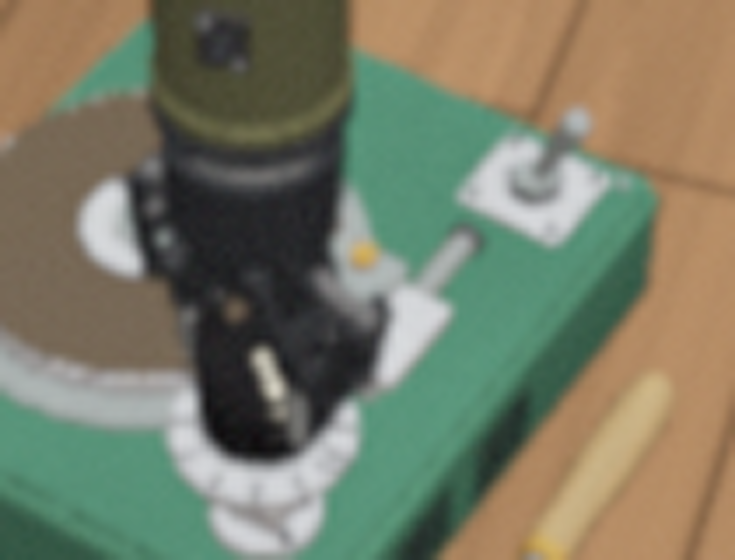

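The knob is turning with the gripper; the white line is at about (267,385). I'll continue to the stop.

Call:
{"op": "step_arm", "data": {
  "targets": [
    [-1,-1,0,0,0,0.12,-1],
    [-1,-1,0,0,0,0.24,-1],
    [-1,-1,0,0,0,0.36,-1],
    [-1,-1,0,0,0,0.48,-1],
    [-1,-1,0,0,0,0.6,-1],
    [-1,-1,0,0,0,0.68,-1],
    [-1,-1,0,0,0,0.72,-1],
    [-1,-1,0,0,0,0.76,-1],
    [-1,-1,0,0,0,0.78,-1],
    [-1,-1,0,0,0,0.78,-1]
  ]
}}

```text
time_s: 5.3
position: [0.597, 0.1501, 0.1893]
tool_rot: [[-0.361, 0.932, -0.002], [0.932, 0.361, 0.014], [0.014, 0.003, -1.0]]
ft_force: [-2.0, -3.9, -1.7]
finger_gap: 0.664
```

```bash
python3 look.py 4 side
```

```text
5.3 [ 0.294  0.693 -1.027  1.584  0.608  1.214 -0.477] [0.597  0.1501 0.1893] yaw 111.2 [-2.  -3.9 -1.7] [-0.99  0.54 -0.45] 0.6639072523784266
```

View pics/side4.png

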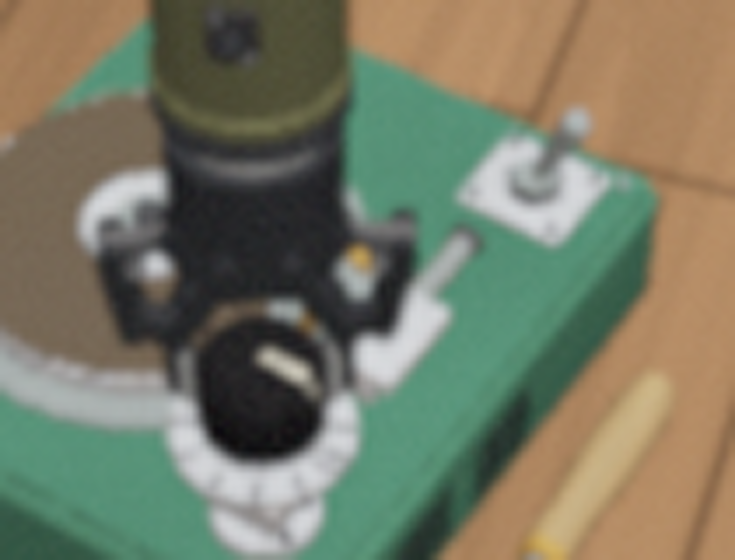

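Run:
```python
from h import *
def cp(u,v): return 230+u/7,180+v/7
a=ray("side",*cp(262,355),.219);b=ray("side",*cp(315,387),.219)
print(a,b,np.degrees(np.arctan2(*(b-a)[1::-1])), "stop at 166")
```

```text
[0.59538705 0.1500485  0.219     ] [0.56733657 0.15945667 0.219     ] 161.45847867632398 stop at 166
```

Call:
{"op": "step_arm", "data": {
  "targets": [
    [0,0,0,0,0,-0.12,-1],
    [0,0,0,0,0,-0.24,-1],
    [0,0,0,0,0,-0.36,-1],
    [0,0,0,0,0,-0.48,-1],
    [0,0,0,0,0,-0.6,-1],
    [0,0,0,0,0,-0.72,-1],
    [0,0,0,0,0,-0.84,-1],
    [0,0,0,0,0,-0.96,-1],
    [0,0,0,0,0,-1.08,-1],
    [0,0,0,0,0,-1.2,-1],
    [0,0,0,0,0,-1.32,-1],
    [0,0,0,0,0,-1.44,-1],
    [0,0,0,0,0,-1.56,-1],
    [0,0,0,0,0,-1.64,-1],
    [0,0,0,0,0,-1.64,-1]
  ]
}}

```text
time_s: 6.6
position: [0.5972, 0.15, 0.1894]
tool_rot: [[0.956, 0.292, 0.015], [0.292, -0.956, 0.0], [0.015, 0.004, -1.0]]
ft_force: [1.5, -2.5, -4.3]
finger_gap: 0.663
```

```bash
python3 look.py 5 side
```

```text
6.6 [ 0.064  0.561 -0.579  1.6    0.345  1.069 -1.883] [0.5972 0.15   0.1894] yaw 17.0 [ 1.5 -2.5 -4.3] [-0.51 -0.05  0.09] 0.6627778491721138
```

View pics/side5.png

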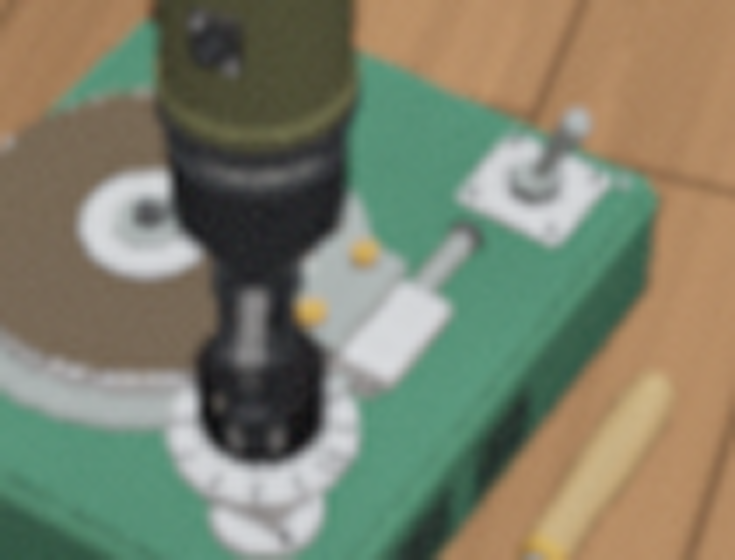

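Call:
{"op": "step_arm", "data": {
  "targets": [
    [0,0,0,0,0,0,0.2],
    [0,0,0,0,0,0,1],
    [0,0,0,0,0,0,1],
    [0,0,0,0,0,0,1],
    [0,0,0,0,0,0,1],
    [0,0,0,0,0,0,1],
    [0,0,20,0,0,0,1],
    [0,0,50,0,0,0,1],
    [0,0,60,0,0,0,1],
    [0,0,60,0,0,0.12,1],
    [0,0,60,0,0,0.24,1],
    [0,0,60,0,0,0.36,1],
    [0,0,60,0,0,0.48,1],
    [0,0,60,0,0,0.6,1],
    [0,0,60,0,0,0.72,1],
    [0,0,60,0,0,0.84,1],
    [0,0,60,0,0,0.96,1],
    [0,0,60,0,0,1.08,1],
    [0,0,60,0,0,1.2,1]
  ]
}}

```text
time_s: 8.23
position: [0.5973, 0.1501, 0.2495]
tool_rot: [[0.063, 0.998, 0.006], [0.998, -0.064, 0.015], [0.015, 0.005, -1.0]]
ft_force: [0.8, -0.2, 0.0]
finger_gap: 0.998
```

```bash
python3 look.py 6 side
```

```text
8.2333 [ 0.249  0.593 -0.923  1.5    0.475  1.275 -0.788] [0.5973 0.1501 0.2495] yaw 86.4 [ 0.8 -0.2  0. ] [-0.03 -0.01  0.05] 0.9983497034936406
```

View pics/side6.png

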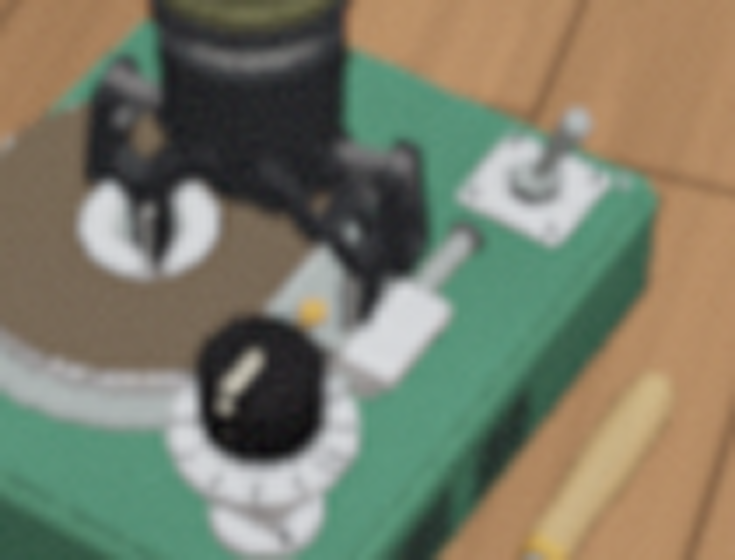

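The line runs from (255,355) to (228,395), the same as at the start, so the knob is 3 clicks above the stop. Next I'll grip and turn 90° clockwise.

Call:
{"op": "step_arm", "data": {
  "targets": [
    [-1,0,-30,0,0,0,1],
    [-1,0,-55,0,0,0,1],
    [-1,0,-62,0,0,0,1],
    [-1,0,-62,0,0,0,1],
    [-1,0,-62,0,0,0,0],
    [-1,0,-62,0,0,0,-1],
    [-1,0,-62,0,0,0,-1],
    [-1,0,-62,0,0,0,-1],
    [-1,0,-62,0,0,0,-1],
    [-1,0,-62,0,0,0,-1]
  ]
}}

```text
time_s: 9.12
position: [0.5972, 0.1506, 0.1892]
tool_rot: [[0.056, 0.998, 0.008], [0.998, -0.056, 0.016], [0.016, 0.007, -1.0]]
ft_force: [-1.0, -0.5, 6.3]
finger_gap: 0.667
```

```bash
python3 look.py 7 side
```

```text
9.1167 [ 0.238  0.642 -0.896  1.595  0.527  1.151 -0.83 ] [0.5972 0.1506 0.1892] yaw 86.8 [-1.  -0.5  6.3] [-0.05  0.27 -0.01] 0.6668148810596933
```

View pics/side7.png

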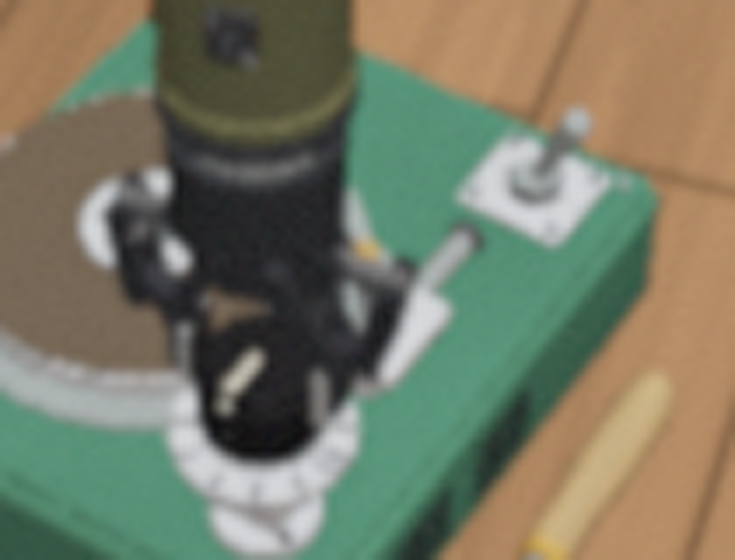

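Gripped, and the line has not moved. Turning 90° clockwise.

Call:
{"op": "step_arm", "data": {
  "targets": [
    [0,0,0,0,0,-0.12,-1],
    [0,0,0,0,0,-0.24,-1],
    [0,0,0,0,0,-0.36,-1],
    [0,0,0,0,0,-0.48,-1],
    [0,0,0,0,0,-0.6,-1],
    [0,0,0,0,0,-0.72,-1],
    [0,0,0,0,0,-0.84,-1],
    [0,0,0,0,0,-0.96,-1],
    [0,0,0,0,0,-1.08,-1],
    [0,0,0,0,0,-1.2,-1],
    [0,0,0,0,0,-1.32,-1],
    [0,0,0,0,0,-1.44,-1],
    [0,0,0,0,0,-1.56,-1],
    [0,0,0,0,0,-1.58,-1],
    [0,0,0,0,0,-1.58,-1]
  ]
}}

```text
time_s: 10.42
position: [0.5977, 0.1499, 0.1893]
tool_rot: [[0.998, -0.064, 0.016], [-0.064, -0.998, -0.009], [0.017, 0.008, -1.0]]
ft_force: [2.5, -1.9, -3.6]
finger_gap: 0.665
```

```bash
python3 look.py 8
```

```text
10.4167 [-0.012  0.543 -0.458  1.599  0.283  1.053 -2.186] [0.5977 0.1499 0.1893] yaw -3.7 [ 2.5 -1.9 -3.6] [-0.48 -0.54 -0.03] 0.6646894094195062
```

Call:
{"op": "step_arm", "data": {
  "targets": [
    [0,0,0,0,0,0,0.2],
    [0,0,0,0,0,0,1],
    [0,0,0,0,0,0,1],
    [0,0,0,0,0,0,1],
    [0,0,0,0,0,0,1],
    [0,0,0,0,0,0,1],
    [0,0,20,0,0,0,1],
    [0,0,50,0,0,0,1],
    [0,0,60,0,0,0,1],
    [0,0,60,0,0,0.12,1],
    [0,0,60,0,0,0.24,1],
    [0,0,60,0,0,0.36,1],
    [0,0,60,0,0,0.48,1],
    [0,0,60,0,0,0.6,1],
    [0,0,60,0,0,0.72,1],
    [0,0,60,0,0,0.84,1],
    [0,0,60,0,0,0.96,1],
    [0,0,60,0,0,1.08,1],
    [0,0,60,0,0,1.2,1],
    [0,0,60,0,0,1.32,1]
  ]
}}

```text
time_s: 12.08
position: [0.5977, 0.1499, 0.2494]
tool_rot: [[0.304, 0.953, 0.013], [0.953, -0.304, 0.014], [0.017, 0.009, -1.0]]
ft_force: [-0.4, -0.0, -1.0]
finger_gap: 1.003
```

```bash
python3 look.py 9 side
```

```text
12.0833 [ 0.204  0.562 -0.826  1.507  0.422  1.24  -0.985] [0.5977 0.1499 0.2494] yaw 72.3 [-0.4 -0.  -1. ] [ 0.02 -0.04  0.01] 1.0029968192086247
```

View pics/side9.png

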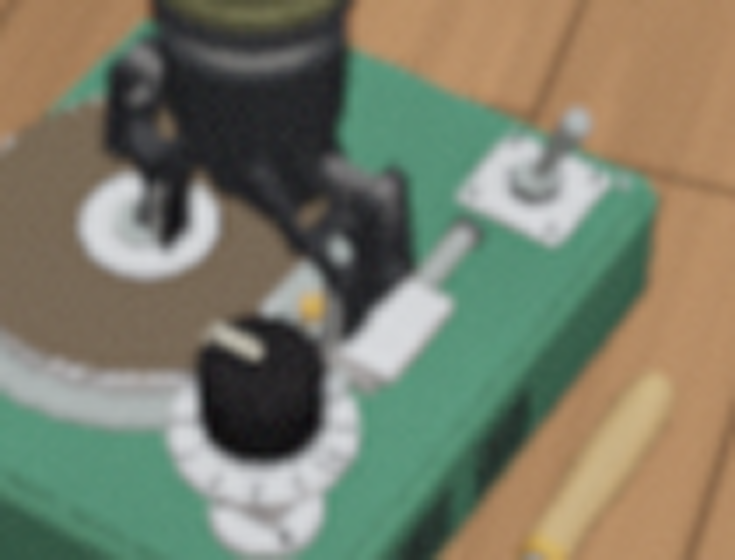

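The line now runs from (262,355) to (213,330), directly opposite the stop direction, so this is 6 clicks. I'll regrip for the last three.

Call:
{"op": "step_arm", "data": {
  "targets": [
    [0,0,0,0,0,0.12,1],
    [-1,0,-30,0,0,0.24,1],
    [-1,0,-55,0,0,0.24,1],
    [-1,0,-62,0,0,0.24,1],
    [-1,0,-62,0,0,0.24,1],
    [-1,0,-62,0,0,0.24,0],
    [-1,0,-62,0,0,0.24,-1],
    [-1,0,-62,0,0,0.24,-1],
    [-1,0,-62,0,0,0.24,-1],
    [-1,0,-62,0,0,0.24,-1],
    [-1,0,-62,0,0,0.24,-1]
  ]
}}

```text
time_s: 13.05
position: [0.5973, 0.1503, 0.1891]
tool_rot: [[0.061, 0.998, 0.012], [0.998, -0.061, 0.017], [0.018, 0.011, -1.0]]
ft_force: [-1.3, -0.3, 6.7]
finger_gap: 0.664
```

```bash
python3 look.py 10 side
```

```text
13.05 [ 0.225  0.63  -0.865  1.599  0.508  1.134 -0.817] [0.5973 0.1503 0.1891] yaw 86.5 [-1.3 -0.3  6.7] [-0.05  0.41 -0.02] 0.6636987228550577
```

View pics/side10.png

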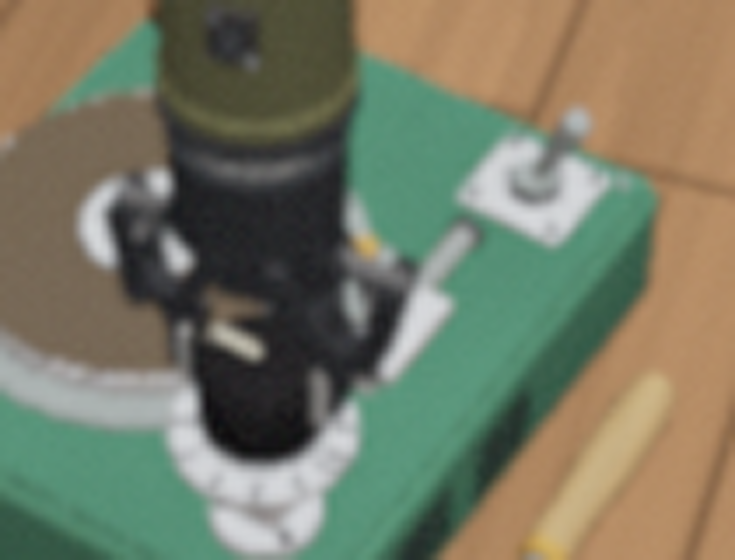

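The line has not moved in the grip. Turning the last 90°.

Call:
{"op": "step_arm", "data": {
  "targets": [
    [0,0,0,0,0,-0.12,-1],
    [0,0,0,0,0,-0.24,-1],
    [0,0,0,0,0,-0.36,-1],
    [0,0,0,0,0,-0.48,-1],
    [0,0,0,0,0,-0.6,-1],
    [0,0,0,0,0,-0.72,-1],
    [0,0,0,0,0,-0.84,-1],
    [0,0,0,0,0,-0.96,-1],
    [0,0,0,0,0,-1.08,-1],
    [0,0,0,0,0,-1.2,-1],
    [0,0,0,0,0,-1.32,-1],
    [0,0,0,0,0,-1.44,-1],
    [0,0,0,0,0,-1.56,-1],
    [0,0,0,0,0,-1.58,-1],
    [0,0,0,0,0,-1.58,-1]
  ]
}}

```text
time_s: 14.35
position: [0.5975, 0.1498, 0.1893]
tool_rot: [[0.997, -0.069, 0.017], [-0.069, -0.998, -0.013], [0.018, 0.012, -1.0]]
ft_force: [0.5, -1.8, -3.2]
finger_gap: 0.666
```

```bash
python3 look.py 11
```

```text
14.35 [-0.034  0.538 -0.424  1.6    0.268  1.048 -2.177] [0.5975 0.1498 0.1893] yaw -3.9 [ 0.5 -1.8 -3.2] [-0.44 -0.22  0.01] 0.6659737158297033
```

Call:
{"op": "step_arm", "data": {
  "targets": [
    [0,0,0,0,0,0,0.2],
    [0,0,0,0,0,0,1],
    [0,0,0,0,0,0,1],
    [0,0,0,0,0,0,1],
    [0,0,0,0,0,0,1],
    [0,0,0,0,0,0,1],
    [0,0,20,0,0,0,1],
    [0,0,50,0,0,0,1],
    [0,0,80,0,0,0,1],
    [0,0,100,0,0,0,1],
    [-10,-30,100,0,0,0,1],
    [-20,-60,100,0,0,0,1],
    [-40,-90,100,0,0,0,1],
    [-60,-120,100,0,0,0,-1],
    [-80,-150,100,0,0,0,-1],
    [-100,-180,100,0,0,0,-1],
    [-120,-210,100,0,0,0,-1],
    [-130,-240,100,0,0,0,-1],
    [-130,-240,100,0,0,0,-1]
  ]
}}

```text
time_s: 15.93
position: [0.4648, -0.0969, 0.2895]
tool_rot: [[0.997, -0.077, 0.016], [-0.077, -0.997, -0.017], [0.018, 0.016, -1.0]]
ft_force: [-0.2, -0.9, -1.3]
finger_gap: 0.144
```

```bash
python3 look.py 12 side top
```

```text
15.9333 [ 0.454  0.223 -0.393  1.791  0.111  1.13  -1.624] [ 0.4648 -0.0969  0.2895] yaw -4.4 [-0.2 -0.9 -1.3] [0.04 0.   0.  ] 0.14373142626621507
```

View pics/side12.png

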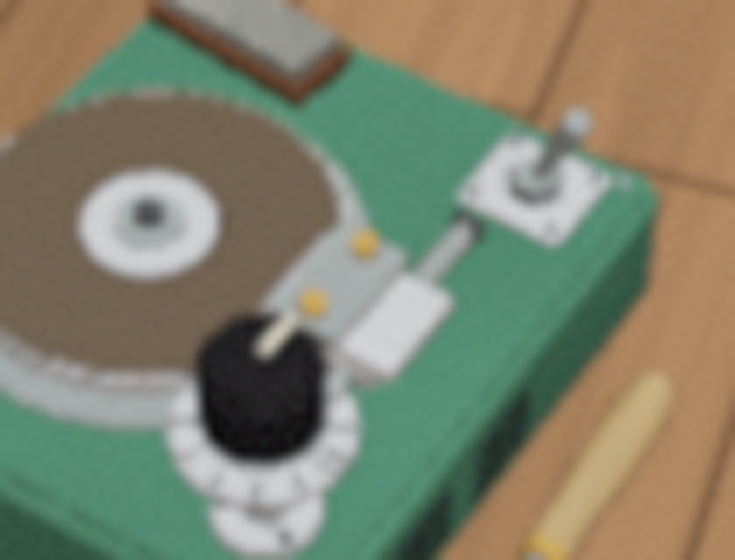

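View pics/top12.png

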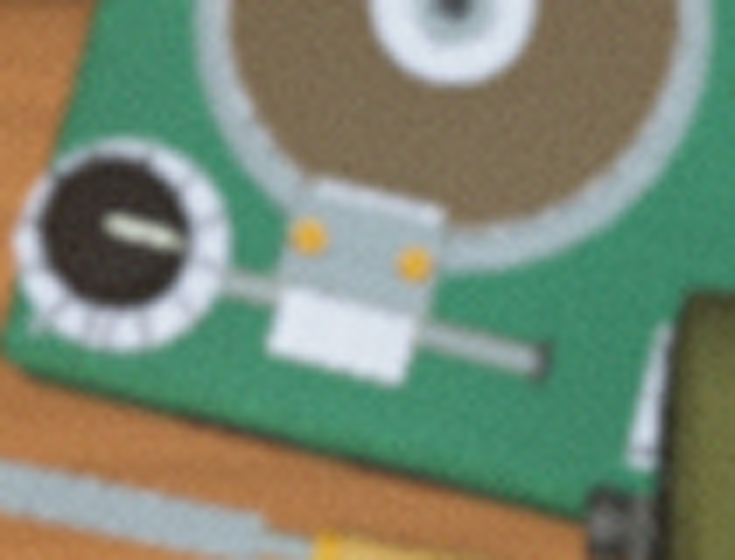

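Both views show the line pointing towards the machine's −y (top picture, (112,217) to (180,243)), which is 9 clicks. Now the toggle: I'll come down in front of it with the fingers shut, aligned to the machine's yaw.

Call:
{"op": "step_arm", "data": {
  "targets": [
    [10,10,0,0,0,-0.1,-1],
    [16,18,-10,0,0,-0.17,-1],
    [16,18,-40,0,0,-0.17,-1],
    [16,18,-75,0,0,-0.17,-1],
    [16,18,-105,0,0,-0.17,-1],
    [16,18,-130,0,0,-0.17,-1],
    [16,18,-141,0,0,-0.17,-1],
    [16,18,-141,0,0,-0.17,-1],
    [16,18,-141,0,0,-0.17,-1]
  ]
}}

```text
time_s: 16.78
position: [0.4836, -0.0718, 0.1485]
tool_rot: [[0.971, -0.237, 0.015], [-0.237, -0.971, -0.015], [0.018, 0.011, -1.0]]
ft_force: [0.0, -0.2, 0.3]
finger_gap: -0.001
```

```bash
python3 look.py 13 side
```

```text
16.7833 [ 0.339  0.394 -0.349  1.982  0.209  0.782 -1.943] [ 0.4836 -0.0718  0.1485] yaw -13.7 [ 0.  -0.2  0.3] [ 0.09  0.1  -0.05] -0.0010086800309162104
```

View pics/side13.png

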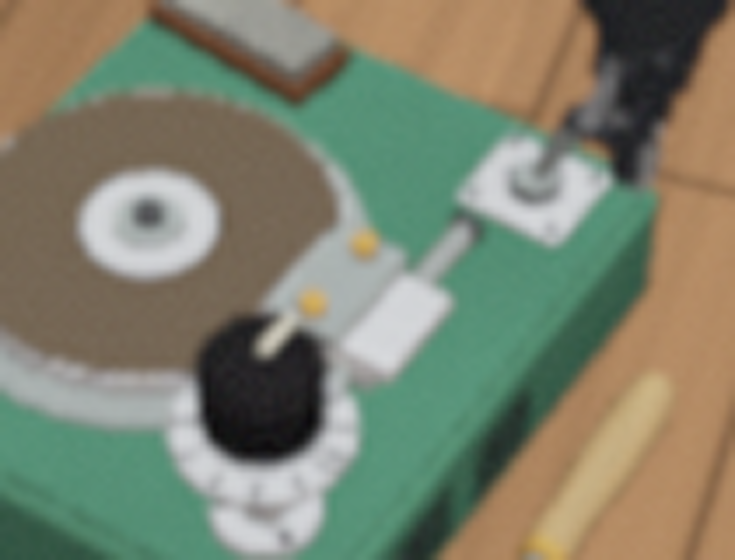

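The fingers are just in front of the nose. I'll centre on the switch's line and push gently along the machine's +x.

Call:
{"op": "step_arm", "data": {
  "targets": [
    [0,-8,0,0,0,0,-1],
    [5,-9,0,0,0,0,-1],
    [10,-10,0,0,0,0,-1],
    [15,-12,0,0,0,0,-1],
    [20,-13,0,0,0,0,-1],
    [25,-14,0,0,0,0,-1],
    [30,-15,0,0,0,0,-1],
    [34,-16,0,0,0,0,-1],
    [38,-17,0,0,0,0,-1],
    [42,-18,0,0,0,0,-1],
    [45,-19,0,0,0,0,-1],
    [45,-19,0,0,0,0,-1]
  ]
}}

```text
time_s: 17.83
position: [0.5302, -0.0914, 0.1493]
tool_rot: [[0.971, -0.238, 0.018], [-0.238, -0.971, -0.016], [0.021, 0.011, -1.0]]
ft_force: [-0.1, 0.2, -0.6]
finger_gap: -0.002
```

```bash
python3 look.py 14 side
```

```text
17.8333 [ 0.348  0.457 -0.339  1.864  0.22   0.837 -1.915] [ 0.5302 -0.0914  0.1493] yaw -13.8 [-0.1  0.2 -0.6] [ 0.01  0.03 -0.08] -0.0024634683532325534
```

View pics/side14.png

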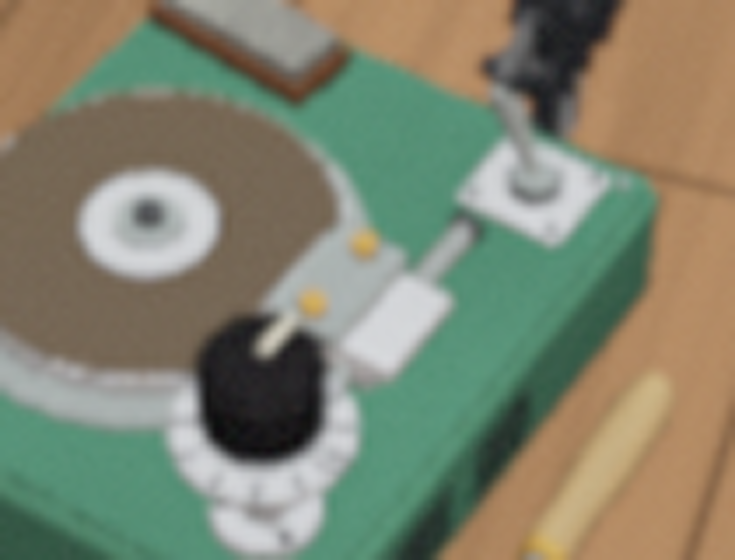

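The bat has flipped: it now leans from (533,180) to (500,90), and the contact force is about zero. Backing off and rising clear.

Call:
{"op": "step_arm", "data": {
  "targets": [
    [-15,4,0,0,0,0,-1],
    [-35,9,0,0,0,0,-1],
    [-55,14,0,0,0,0,-1],
    [-60,15,30,0,0,0,-1],
    [-60,0,65,0,0,0,-1],
    [-60,-30,100,0,0,0,-1],
    [-60,-65,120,0,0,0,-1],
    [-60,-100,130,0,0,0,-1],
    [-60,-135,130,0,0,0,-1],
    [-60,-170,130,0,0,0,-1],
    [-60,-200,130,0,0,0,-1],
    [-60,-200,130,0,0,0,-1],
    [-60,-200,130,0,0,0,-1]
  ]
}}

```text
time_s: 18.97
position: [0.4688, -0.2931, 0.2787]
tool_rot: [[0.97, -0.242, 0.016], [-0.242, -0.97, -0.016], [0.019, 0.011, -1.0]]
ft_force: [1.2, 1.4, -0.2]
finger_gap: -0.001
```

```bash
python3 look.py 15 side top
python3 - <<'E'
from h import *
p,_=robot.snapshot("top");cv2.imwrite("pics/full15.png",p[:,:,::-1])
E
```

```text
18.9667 [ 0.718  0.35  -0.297  1.632  0.118  1.155 -1.423] [ 0.4688 -0.2931  0.2787] yaw -14.0 [ 1.2  1.4 -0.2] [ 0.06 -0.01  0.01] -0.000904101665836106
```

View pics/side15.png

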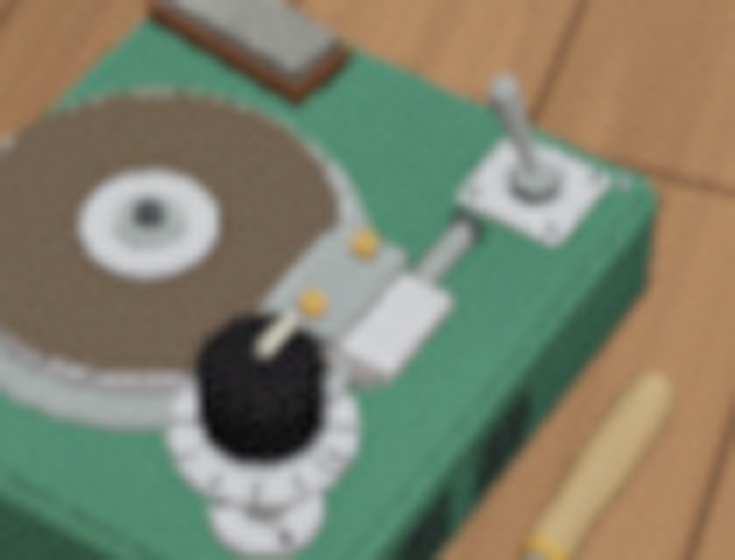

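View pics/top15.png

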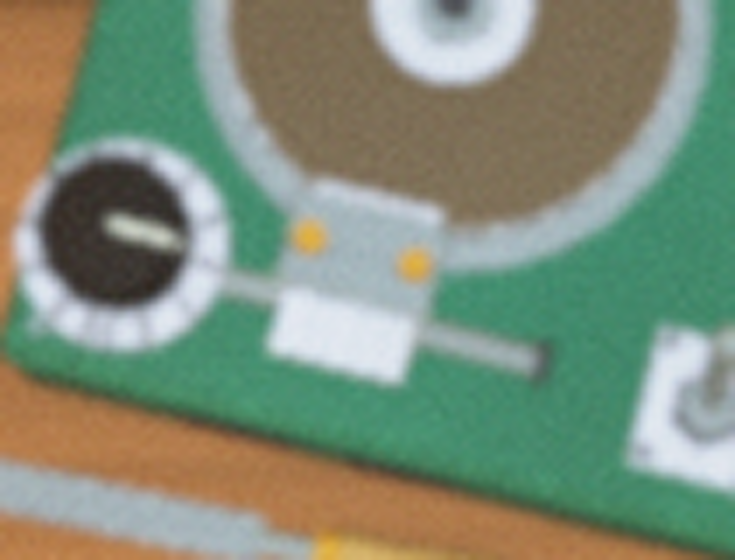

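View pics/full15.png

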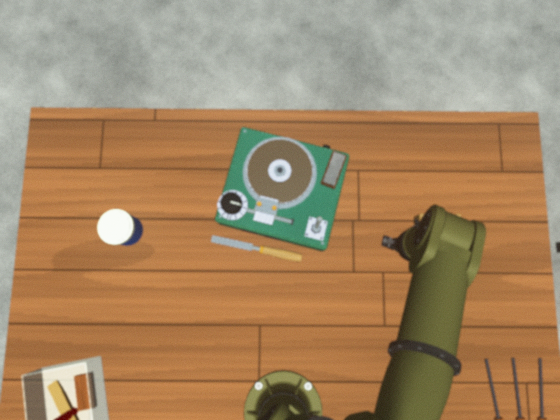

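The bat stands in the on position and the knob line is still at 9 clicks. The chisel, tub and stone have not moved. The arm hides the mallet here, but it stayed over 200 mm above the bench there. Handing in.

```bash
python3 -c "
from cell import robot
print(robot.sign_off())"
```

```text
the job is handed in; nothing more can be done
None
```

The rest is set at nine clicks and the machine is switched on; I handed the job in at about 19 s.

- **Adjuster:** It started at 3 clicks. I turned it anticlockwise until it came up against the stop. I then brought it up clockwise in three grips of 90°, checking it in the pictures after each one (3, 6, then 9 clicks), and let go.
- **Toggle:** With the rest set, I pushed the bat with the shut fingers and it snapped over to on. I then drew the arm clear.
- **Last checks:** After the arm was clear, the knob's white line lay within about 7° of the nine-click direction, against 30° between notches. The bat leaned to the on side. Contact forces read before and after moves stayed under about 12 N.
- **Bystanders:** The chisel, tub and stone had not moved. The arm hid the mallet in the last top picture, so I could not confirm it by sight. The fingertips stayed over 200 mm above the bench on that side, and the mallet is 70 mm high.

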